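Return the shear-test weights to their own drop-switch stations

TASK

After cleaning, the four shear-test weights were put back on the wrong drop-switch stations; each weight is calibrated together with one station and carries its colour. Exchange them until every weight stands upright on the switch pad inside the collar of its own colour, pressing the pad fully down; the empty black bay can serve as the free spot on the way. Set the weights down gently, let none tip over, and leave the sample pot with the white lid where it stands.

Things in the scene. Friction and masses are not known exactly. Their poses are not given: they have to be found in the camera images.
- weight_red: Steel hook weight coded red: barrel 41 mm across, 90 mm tall; thin hook on top to 118 mm (the fingers straddle it when gripping the barrel from above); 0.64 to 0.96 kg. red sleeve round the barrel at 16 to 30 mm and red disc on the shoulder. Origin: centre of the foot; z up; yaw means nothing. Starts on a station of another colour.
- weight_yellow: Steel hook weight coded yellow: barrel 41 mm across, 90 mm tall; thin hook on top to 118 mm (the fingers straddle it when gripping the barrel from above); 0.64 to 0.96 kg. yellow sleeve round the barrel at 16 to 30 mm and yellow disc on the shoulder. Origin: centre of the foot; z up; yaw means nothing. Starts on a station of another colour.
- weight_blue: Steel hook weight coded blue: barrel 41 mm across, 90 mm tall; thin hook on top to 118 mm (the fingers straddle it when gripping the barrel from above); 0.64 to 0.96 kg. blue sleeve round the barrel at 16 to 30 mm and blue disc on the shoulder. Origin: centre of the foot; z up; yaw means nothing. Starts on a station of another colour.
- weight_green: Steel hook weight coded green: barrel 41 mm across, 90 mm tall; thin hook on top to 118 mm (the fingers straddle it when gripping the barrel from above); 0.64 to 0.96 kg. green sleeve round the barrel at 16 to 30 mm and green disc on the shoulder. Origin: centre of the foot; z up; yaw means nothing. Starts on a station of another colour.
- station_red: Fixed drop-switch station with red collar; units stand on a rail along y, 82 mm pitch, in any order. Grey housing 96 (x) x 76 (y) x 18 mm; round collar on top: bore 54, outside 66, rim at 32 mm. Inside it a black sprung pad, travel 6: top at 22 mm fully pressed, 28 mm empty; 3 N press it home, any weight does. Origin: centre of the underside, 14 mm above the bench; z up.
- station_yellow: Fixed drop-switch station with yellow collar; units stand on a rail along y, 82 mm pitch, in any order. Grey housing 96 (x) x 76 (y) x 18 mm; round collar on top: bore 54, outside 66, rim at 32 mm. Inside it a black sprung pad, travel 6: top at 22 mm fully pressed, 28 mm empty; 3 N press it home, any weight does. Origin: centre of the underside, 14 mm above the bench; z up.
- station_blue: Fixed drop-switch station with blue collar; units stand on a rail along y, 82 mm pitch, in any order. Grey housing 96 (x) x 76 (y) x 18 mm; round collar on top: bore 54, outside 66, rim at 32 mm. Inside it a black sprung pad, travel 6: top at 22 mm fully pressed, 28 mm empty; 3 N press it home, any weight does. Origin: centre of the underside, 14 mm above the bench; z up.
- station_green: Fixed drop-switch station with green collar; units stand on a rail along y, 82 mm pitch, in any order. Grey housing 96 (x) x 76 (y) x 18 mm; round collar on top: bore 54, outside 66, rim at 32 mm. Inside it a black sprung pad, travel 6: top at 22 mm fully pressed, 28 mm empty; 3 N press it home, any weight does. Origin: centre of the underside, 14 mm above the bench; z up.
- blank_bay: The free bay on the same rail: black blanking plate 96 mm (x) by 76 mm (y) with a flat ribbed grey rubber top at 19.5 mm and no collar, switch or colour; a weight can be parked on it. Origin: centre of its underside (14 mm above the bench); axes as for the stations.
- pot: Clear sample pot with a white screw lid, 60 mm across, 66 mm tall, a bystander on the bench between the robot and the rail. Origin: centre of its underside; z up.

How it is judged:
By the outcome, as a careful person would: the job done as asked, in the order asked, and still so for the second after the job is handed in, with the robot touching nothing.
It also fails if it takes over 128 s, if anything falls off the work surface, if the arm or the gripper's body presses on something with over 40 N, if the wrist force passes 120 N, or if a joint passes its speed limit or range.

ROBOT

A 6-joint arm with a two-finger parallel gripper is mounted at the origin on a cart in front of the work surface, level with it; the furniture and walls round the work are solid. World frame = base frame: x ahead of the robot, y to its left, z up, the work surface at z = 0. Lengths are in mm, angles in rad, forces in N, time in s.
With the tool pointing down it reaches from about 425 to 950 mm from the base axis. Payload 3.5 kg.
Tool frame: the origin (TCP) lies at the very end of the fingers, on their centre line; the grasp point (between the pads) lies behind it (bot.grip_point_offset is the z of the grasp point in the tool frame, in mm); z points along the fingers, y is the line along which they close (so a half turn about z gives the same grasp; the last joint's range is limited). The gripper opens to 85 mm and grips with 20 to 120 N. Pads are 22 mm wide; open, the fingers measure 114 mm over their backs; the gripper's body (76 mm by 85 mm) begins 54 mm behind the grasp point. The pads swing forward as they close: fully open they stand 13 mm farther back than shut.
Start: joints at [-1.46, 0.286, 1.577, -0, 1.279, -0.15], TCP at [174.076, -652.153, 231.325] pointing down, gripper open.
Joint ranges: [-2.77, 2.77], [-0.9, 2.22], [0.21, 2.48], [-1.53, 4.67], [0.24, 2.81], [-2.84, 2.84]. Speed limits (rad/s): [2.79, 2.79, 3.14, 3.14, 3.14, 3.14].

INTERFACE

Orientations are given as a unit quaternion [w, x, y, z].
In Python, from rig import bot gives the robot as it stands.
- The arm moves only by the tool move_arm, never from a script. Its argument "motion" is a list of rows, each an object with "jaw": the finger opening in cm, from 0 to 8.54; "offset": the shift along the tool's x, y, z in cm, a list of three; "delta_rot": the turn, a rotation vector about the tool's x, y, z in units of 5 degrees (1.0 is 5 degrees), a list of three. In form: [{"jaw": jaw, "offset": [x, y, z], "delta_rot": [ax, ay, az]}, ...]. A call has 1 to 20 rows; each row is the pose to reach, as a shift and turn from the pose commanded when the call began, along the tool's axes at that moment; what a row does not reach only later rows make up. A row lasts 1/12 s, in which the tool goes at most 41.7 mm and 7.16 degrees, less where a joint would pass 70% of its speed; a pose out of reach is approached as far as the arm can. A call with a gripper value outside its range is refused whole. The fingers move at their own pace and stop on an object; "force" is the grip in N (left out, the last holds). Time passes only in rows, so rows that repeat a pose let the fingers close. It gives the time, the measured TCP pose, the force, the opening and the grip force at its end, in the units of the state.
- bot.get_obs(): the state, without advancing time (a new reading comes with each control period).
- bot.capture(name): name is "side" or "top"; returns the picture (384x512x3 uint8, red, green, blue); there is no depth.
- bot.calibration(name): a dict with "K" (3x3 intrinsics, pixels), "pose" (4x4, takes a point from camera to world coordinates). Camera axes: x right, y up, looking along -z (the intrinsics and any distortion apply to the point x, -y, -z); pixel columns grow to the right and rows downward; lengths in mm; the calibration is good to about 2 mm. A picture is of the moment at which its call begins. calibration takes no time and is no camera call.
- bot.job_done(): hands the job in; it is judged then, once.
The state is a dict: "clock": time; "q": joint angles; "qvel": joint speeds; "joint_efforts": joint torques, N m; "tool_pos": TCP position; "orientation": TCP orientation; "wrist_force": force on the tool from outside, world axes, zero at the start; "torque": the same for the moment, N m; "gripper_width": opening from 0.0 (shut) to 1.0 (fully open); "grip_force": force on a finger pad.
Only numpy, scipy, OpenCV 4.12 (cv2) and the standard library are available. Lean on these libraries where they do the work, as an engineer would, in place of code of your own. Each camera call takes 0.05 s, during which the arm holds its last target. There are 200 camera calls.

## Working session

There is one attempt and no reset: what is moved stays moved. The work goes in short steps, Python scripts to look and compute and a tool call to move; the robot and the scene stay as the last step left them, time stands still between calls to the robot, and variables do not carry over. Pictures are saved under pics/ and viewed, at most 14 in all, crops included, and the job is handed in when it is done.

Besides the shell and the picture viewer there is one more tool, called after "Request:" in YAML: its name, and indented under it one key for each argument. move_arm: Moves the arm, as the interface text tells. Its arguments: {"type":"object","properties":{"motion":{"type":"array","items":{"type":"object","properties":{"jaw":{"type":"number"},"offset":{"type":"array","items":{"type":"number"}},"delta_rot":{"type":"array","items":{"type":"number"}}}}},"force":{"type":"number"}},"required":["motion"]}

```bash
mkdir -p pics
python3 - <<'E'
from rig import bot
import cv2
for n in ("top","side"):
    cv2.imwrite(f"pics/{n}0.png",cv2.resize(bot.capture(n)[:,:,::-1],(800,600),interpolation=cv2.INTER_CUBIC))
    print(n,bot.calibration(n))
print(bot.get_obs(),bot.grip_point_offset)
E
```

```text
top {'K': array([[377.89875028,   0.        , 254.3746742 ],
       [  0.        , 377.89875028, 191.99450776],
       [  0.        ,   0.        ,   1.        ]]), 'pose': array([[-2.62100313e-02,  9.93273422e-01, -1.12787158e-01,
         4.12828768e+02],
       [-9.99600201e-01, -2.48442452e-02,  1.34982044e-02,
         2.14765603e+01],
       [ 1.06052959e-02,  1.13095854e-01,  9.93527481e-01,
         9.18279335e+02],
       [ 0.00000000e+00,  0.00000000e+00,  0.00000000e+00,
         1.00000000e+00]])}
side {'K': array([[380.78244474,   0.        , 249.79096391],
       [  0.        , 380.78244474, 188.77054717],
       [  0.        ,   0.        ,   1.        ]]), 'pose': array([[ 9.73633146e-01,  1.54916091e-01, -1.67449997e-01,
         3.69191203e+02],
       [-2.28115051e-01,  6.56608567e-01, -7.18908000e-01,
        -6.21790501e+02],
       [-1.42131428e-03,  7.38150523e-01,  6.74634557e-01,
         6.22878640e+02],
       [ 0.00000000e+00,  0.00000000e+00,  0.00000000e+00,
         1.00000000e+00]])}
{'clock': 0.1, 'q': array([-1.46000952e+00,  2.87153744e-01,  1.57803815e+00,  2.18934054e-05,
        1.27861642e+00, -1.49956686e-01]), 'qvel': array([ 0.00110617, -0.00260716, -0.00264437,  0.0009282 , -0.00204302,
       -0.00057758]), 'joint_efforts': array([ 6.98258973e-04, -4.07295907e+01, -2.93699813e+01, -1.42957342e-04,
        3.41643754e-03, -3.23139542e-07]), 'tool_pos': array([ 174.00913656, -651.56409033,  230.03029981]), 'orientation': array([-1.10741084e-03,  9.91513437e-01,  1.29999525e-01,  3.21726215e-05]), 'wrist_force': array([-0.75596052,  1.01296275,  0.08987232]), 'torque': array([ 0.04557494,  0.02663984, -0.00353441]), 'grip_force': 0.0, 'gripper_width': 1.0037724792089797} -18.700000000000003
```

View pics/top0.png

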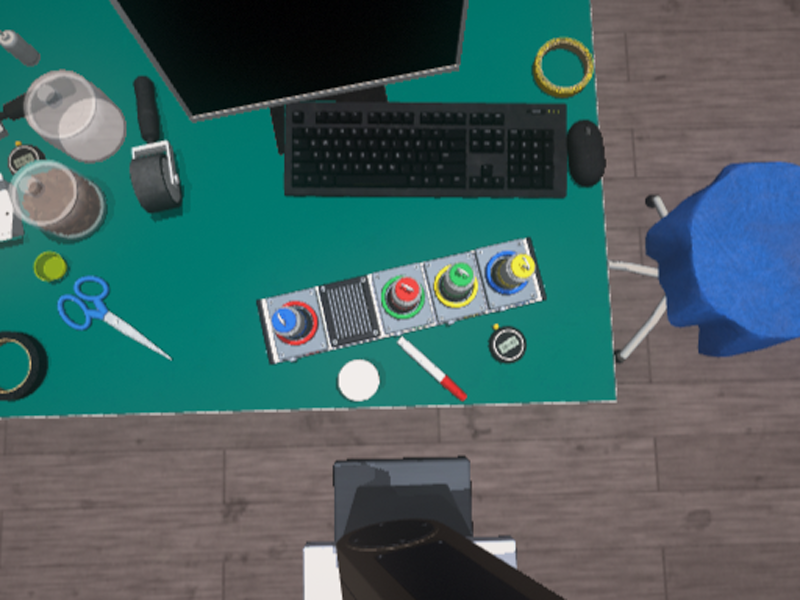

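View pics/side0.png

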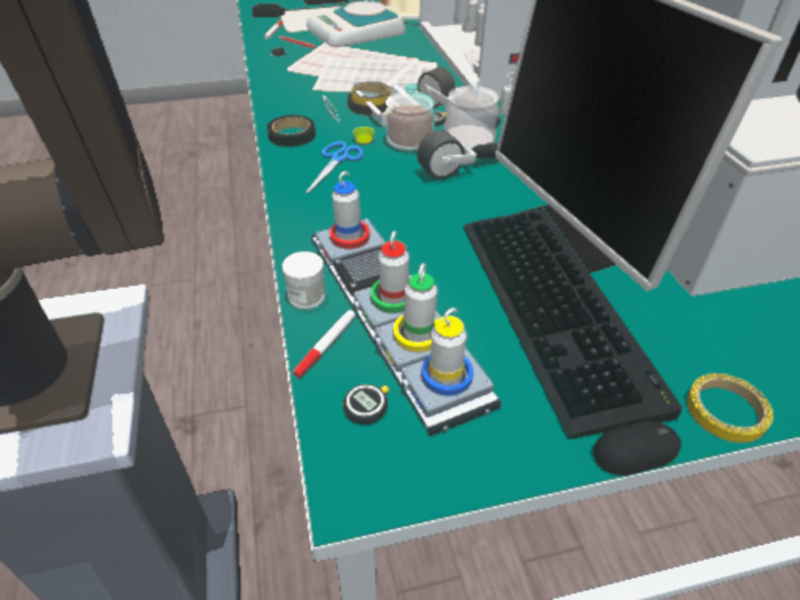

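The top view shows the stations left to right as red, blank, green, yellow, blue, carrying the blue weight, nothing, red, green and yellow. That is a 4-cycle, so it takes 5 moves. I'll enlarge both views to measure positions.

Run:
```python
import cv2
a=cv2.imread("pics/top0.png")
from rig import bot
t=bot.capture("top")[:,:,::-1]; s=bot.capture("side")[:,:,::-1]
# top crop cols160-355 rows145-240 x4 ; side crop cols195-325 rows105-280 x3.4
cv2.imwrite("pics/top1.png",cv2.resize(t[145:240,160:355],None,fx=4,fy=4,interpolation=cv2.INTER_CUBIC))
cv2.imwrite("pics/side1.png",cv2.resize(s[130:278,195:325],None,fx=4,fy=4,interpolation=cv2.INTER_CUBIC))
```

```text
(no output)
```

View pics/top1.png

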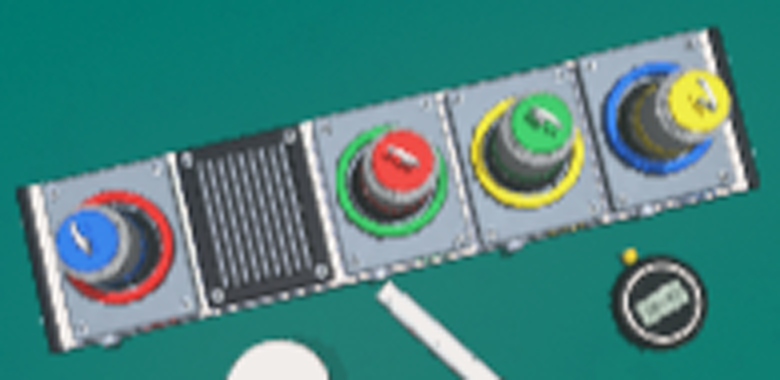

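View pics/side1.png

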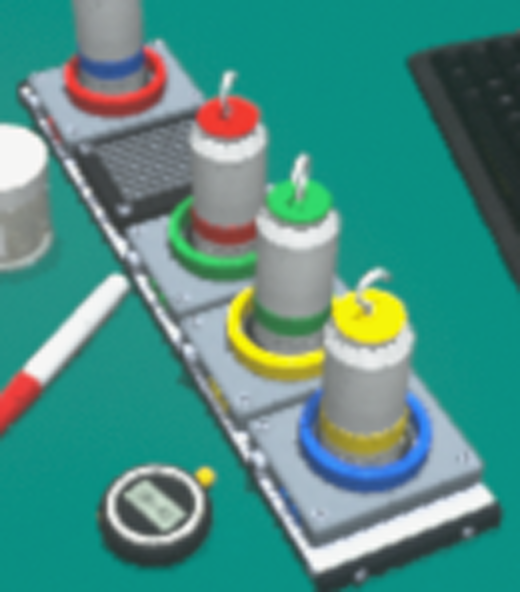

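Crop pixels of the shoulder discs in the top view are blue (86,240), red (403,158), green (541,122), yellow (697,99). The collars are at red (121,246), green (391,180), yellow (528,152), blue (658,117), and the blank bay is at (257,215). I'll fit the rail and triangulate as a check.

```bash
cat > h.py <<'E'
import numpy as np
from rig import bot
from scipy.optimize import least_squares
C={n:bot.calibration(n) for n in("top","side")}
OFF={"top":(160,145),"side":(195,130)}
def full(n,p,f=4): return (np.array(p)+.5)/f-.5+OFF[n]
def ray(n,uv,z):
    c=C[n];K=c["K"];d=np.array([(uv[0]-K[0,2])/K[0,0],-(uv[1]-K[1,2])/K[1,1],-1])
    d=c["pose"][:3,:3]@d;o=c["pose"][:3,3];return (o+d*(z-o[2])/d[2])[:2]
E
python3 - <<'E'
from h import *
np.set_printoptions(precision=1,suppress=True)
T=dict(blue=(86,240),red=(403,158),green=(541,122),yellow=(697,99)); S=dict(red=(228,117),green=(299,201),yellow=(369,317))
for k in T:
    print("w",k,ray("top",full("top",T[k]),126),ray("side",full("side",S[k]) if k in S else np.array([220.4,119.4]),126))
Ct=dict(red=(121,246,0),blank=(257,215,1),green=(391,180,2),yellow=(528,152,3),blue=(658,117,4))
Cs=dict(red=(115,77),green=(219,235),yellow=(285,333),blue=(366,436))
P=[];I=[]
for k in Ct:
    a=ray("top",full("top",Ct[k][:2]),33.5 if k=="blank" else 46); b=ray("side",full("side",Cs[k]),46) if k in Cs else None
    print("c",k,a,b);P.append(a);I.append(Ct[k][2])
    if b is not None: P.append(b);I.append(Ct[k][2])
P=np.array(P);I=np.array(I)
f=lambda p:(P-(p[:2]+82*(I[:,None]-2)*np.array([np.sin(p[2]),-np.cos(p[2])]))).ravel()
r=least_squares(f,[500,20,.2],loss="soft_l1");print(r.x[:2],np.degrees(r.x[2]),f(r.x).reshape(-1,2))
for i in range(5):print(i,r.x[:2]+82*(i-2)*np.array([np.sin(r.x[2]),-np.cos(r.x[2])]))
E
```

```text
w blue [480. 165.] [480.1 165.9]
w red [519.2  -2.4] [517.7  -1.9]
w green [536.7 -76.2] [536.3 -75.7]
w yellow [ 547.  -159.8] [ 546.1 -160.9]
c red [482.7 159.4] [481.4 154.4]
c blank [500.   81.5] None
c green [517.2   2.5] [511.8  -5.6]
c yellow [531.7 -77.8] [528.1 -87.9]
c blue [ 550.4 -154.7] [ 548.7 -164.7]
[515.5  -1.2] 11.710955142011358 [[ 0.6  0. ]
 [-0.8 -5. ]
 [ 1.2  2.4]
 [ 1.8  3.7]
 [-3.7 -4.3]
 [-0.4  3.7]
 [-4.  -6.3]
 [ 1.7  7.1]
 [-0.  -2.9]]
0 [482.2 159.4]
1 [498.8  79.1]
2 [515.5  -1.2]
3 [532.1 -81.5]
4 [ 548.7 -161.8]
```

```bash
cat > ov.py <<'E'
from h import *
import cv2,sys
x,y,a=map(float,sys.argv[1:4])
cen=[np.array([x,y])+82*(i-2)*np.array([np.sin(np.radians(a)),-np.cos(np.radians(a))]) for i in range(5)]
def proj(n,P):
    c=C[n];q=(np.array(P)-c["pose"][:3,3])@c["pose"][:3,:3];q=q*[1,-1,-1]@c["K"].T;return q[:,:2]/q[:,2:]
th=np.linspace(0,2*np.pi,60)
out=[]
for n,b in(("top",(145,240,160,355)),("side",(130,278,195,325))):
    im=cv2.imread(f"pics/{n}1.png")
    for i,c in enumerate(cen):
        for r in((33,27) if i!=1 else ()):
            p=proj(n,np.c_[c[0]+r*np.cos(th),c[1]+r*np.sin(th),0*th+46])
            q=((p-OFF[n]+.5)*4-.5)
            cv2.polylines(im,[np.int32(np.round(q))],True,(255,0,255),1)
        R=np.array([[np.cos(np.radians(a)),-np.sin(np.radians(a))],[np.sin(np.radians(a)),np.cos(np.radians(a))]])
        k=np.array([[48,38],[48,-38],[-48,-38],[-48,38]])@R.T+c
        q=((proj(n,np.c_[k,[32 if i!=1 else 33.5]*4])-OFF[n]+.5)*4-.5)
        cv2.polylines(im,[np.int32(np.round(q))],True,(0,255,255),1)
    cv2.imwrite(f"pics/{n}_{sys.argv[4]}.png",im)
E
python3 ov.py 516.4 1.5 11.7 ov1
```

```text
(no output)
```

View pics/top_ov1.png

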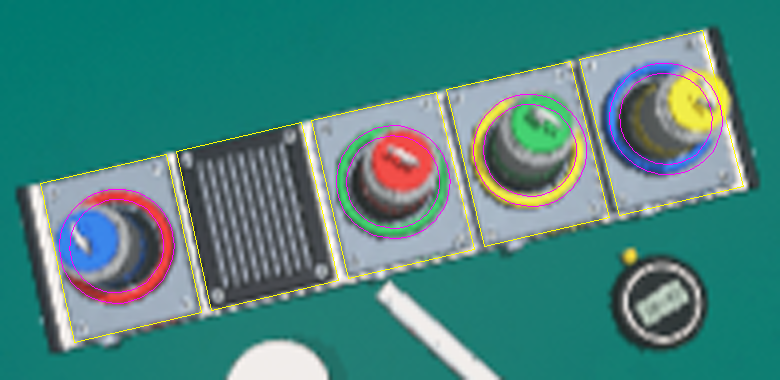

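View pics/side_ov1.png

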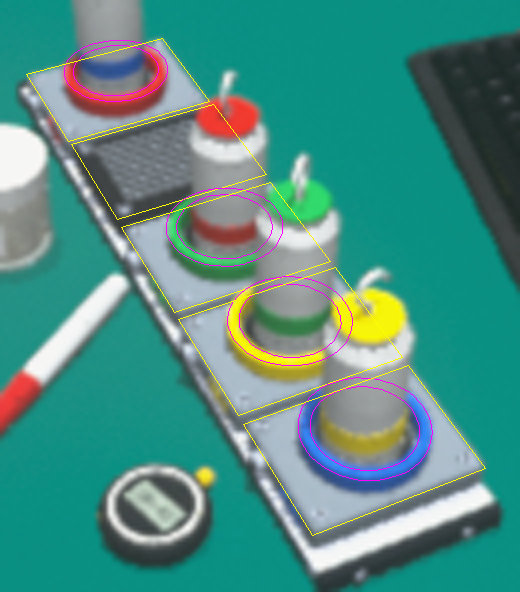

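The overlay fits both views within about 1 mm. I'll take the rail centre as (516.2, 1.2) with yaw 11.7°, and grip across the rail, since there is free space on both sides.

```bash
cat > go.py <<'E'
import numpy as np,sys
from rig import bot
from scipy.spatial.transform import Rotation as R
o=bot.get_obs();q=o["orientation"];A=R.from_quat(np.r_[q[1:],q[0]])
s=np.radians(11.7);X=np.array([-np.sin(s),np.cos(s),0]);Y=np.array([np.cos(s),np.sin(s),0]);Z=np.array([0,0,-1.])
D=R.from_matrix(np.c_[X,Y,Z])
print("t",round(o["clock"],2),"pos",o["tool_pos"].round(1),"F",o["wrist_force"].round(1),"w",round(o["gripper_width"],3),"g",round(o["grip_force"],1))
print("rot",(np.degrees((A.inv()*D).as_rotvec())/5).round(2))
for a in sys.argv[1:]:
    p=np.array(eval(a));print(a,(A.inv().apply(p-o["tool_pos"])/10).round(2))
E
python3 go.py 420,-420,260 480,165.4,240
```

```text
t 0.2 pos [ 174.  -651.7  230.5] F [-0.6 -0.5 -0.2] w 0.999 g 0.0
rot [-1.000e-02 -1.000e-02 -1.735e+01]
420,-420,260 [ 29.74 -16.05  -2.92]
480,165.4,240 [ 50.63 -71.06  -0.84]
```

Request:
move_arm:
  motion:
    - {"jaw": 8.5,"offset": [15,-8,-2],"delta_rot": [0,0,-6]}
    - {"jaw": 8.5,"offset": [15,-8,-2],"delta_rot": [0,0,-6]}
    - {"jaw": 8.5,"offset": [15,-8,-2],"delta_rot": [0,0,-6]}
    - {"jaw": 8.5,"offset": [15,-8,-2],"delta_rot": [0,0,-6]}
    - {"jaw": 8.5,"offset": [29.7,-16,-2.9],"delta_rot": [0,0,-12]}
    - {"jaw": 8.5,"offset": [29.7,-16,-2.9],"delta_rot": [0,0,-12]}
    - {"jaw": 8.5,"offset": [29.7,-16,-2.9],"delta_rot": [0,0,-12]}
    - {"jaw": 8.5,"offset": [29.7,-16,-2.9],"delta_rot": [0,0,-12]}
    - {"jaw": 8.5,"offset": [29.7,-16,-2.9],"delta_rot": [0,0,-17.35]}
    - {"jaw": 8.5,"offset": [29.7,-16,-2.9],"delta_rot": [0,0,-17.35]}
    - {"jaw": 8.5,"offset": [29.7,-16,-2.9],"delta_rot": [0,0,-17.35]}
    - {"jaw": 8.5,"offset": [29.7,-16,-2.9],"delta_rot": [0,0,-17.35]}
    - {"jaw": 8.5,"offset": [29.7,-16,-2.9],"delta_rot": [0,0,-17.35]}
    - {"jaw": 8.5,"offset": [29.7,-16,-2.9],"delta_rot": [0,0,-17.35]}
    - {"jaw": 8.5,"offset": [29.7,-16,-2.9],"delta_rot": [0,0,-17.35]}
    - {"jaw": 8.5,"offset": [29.7,-16,-2.9],"delta_rot": [0,0,-17.35]}
    - {"jaw": 8.5,"offset": [29.7,-16,-2.9],"delta_rot": [0,0,-17.35]}
    - {"jaw": 8.5,"offset": [29.7,-16,-2.9],"delta_rot": [0,0,-17.35]}
    - {"jaw": 8.5,"offset": [29.7,-16,-2.9],"delta_rot": [0,0,-17.35]}

```text
clock: 1.78
tool_pos: [419.7, -421.0, 260.3]
orientation: [-0.0, 0.632, 0.775, 0.0]
wrist_force: [-0.0, 0.7, -0.5]
gripper_width: 0.996
grip_force: 0.0
```

```bash
python3 go.py 480,165.4,240
```

```text
t 1.78 pos [ 419.7 -421.   260.3] F [-0.   0.7 -0.5] w 0.996 g 0.0
rot [-0.   -0.   -0.01]
480,165.4,240 [56.22 17.75  2.03]
```

Request:
move_arm:
  motion:
    - {"jaw": 8.5,"offset": [56.2,17.75,2]}
    - {"jaw": 8.5,"offset": [56.2,17.75,2]}
    - {"jaw": 8.5,"offset": [56.2,17.75,2]}
    - {"jaw": 8.5,"offset": [56.2,17.75,2]}
    - {"jaw": 8.5,"offset": [56.2,17.75,2]}
    - {"jaw": 8.5,"offset": [56.2,17.75,2]}
    - {"jaw": 8.5,"offset": [56.2,17.75,2]}
    - {"jaw": 8.5,"offset": [56.2,17.75,2]}
    - {"jaw": 8.5,"offset": [56.2,17.75,2]}
    - {"jaw": 8.5,"offset": [56.2,17.75,2]}
    - {"jaw": 8.5,"offset": [56.2,17.75,2]}
    - {"jaw": 8.5,"offset": [56.2,17.75,2]}
    - {"jaw": 8.5,"offset": [56.2,17.75,2]}
    - {"jaw": 8.5,"offset": [56.2,17.75,2]}
    - {"jaw": 8.5,"offset": [56.2,17.75,2]}
    - {"jaw": 8.5,"offset": [56.2,17.75,2]}
    - {"jaw": 8.5,"offset": [56.2,17.75,2]}
    - {"jaw": 8.5,"offset": [56.2,17.75,2]}
    - {"jaw": 8.5,"offset": [56.2,17.75,2]}
    - {"jaw": 8.5,"offset": [56.2,17.75,2]}

```text
validation failed for argument at $.mo...
```

```bash
python3 go.py 480,165.4,90
```

```text
t 1.78 pos [ 419.7 -421.   260.3] F [-0.   0.7 -0.5] w 0.996 g 0.0
rot [-0.   -0.   -0.01]
480,165.4,90 [56.22 17.75 17.03]
```

Request:
move_arm:
  motion:
    - {"jaw": 8.5,"offset": [56.2,17.75,2],"delta_rot": [0,0,0]}
    - {"jaw": 8.5,"offset": [56.2,17.75,2],"delta_rot": [0,0,0]}
    - {"jaw": 8.5,"offset": [56.2,17.75,2],"delta_rot": [0,0,0]}
    - {"jaw": 8.5,"offset": [56.2,17.75,2],"delta_rot": [0,0,0]}
    - {"jaw": 8.5,"offset": [56.2,17.75,2],"delta_rot": [0,0,0]}
    - {"jaw": 8.5,"offset": [56.2,17.75,2],"delta_rot": [0,0,0]}
    - {"jaw": 8.5,"offset": [56.2,17.75,2],"delta_rot": [0,0,0]}
    - {"jaw": 8.5,"offset": [56.2,17.75,2],"delta_rot": [0,0,0]}
    - {"jaw": 8.5,"offset": [56.2,17.75,2],"delta_rot": [0,0,0]}
    - {"jaw": 8.5,"offset": [56.2,17.75,2],"delta_rot": [0,0,0]}
    - {"jaw": 8.5,"offset": [56.2,17.75,2],"delta_rot": [0,0,0]}
    - {"jaw": 8.5,"offset": [56.2,17.75,2],"delta_rot": [0,0,0]}
    - {"jaw": 8.5,"offset": [56.2,17.75,2],"delta_rot": [0,0,0]}
    - {"jaw": 8.5,"offset": [56.2,17.75,2],"delta_rot": [0,0,0]}
    - {"jaw": 8.5,"offset": [56.2,17.75,2],"delta_rot": [0,0,0]}
    - {"jaw": 8.5,"offset": [56.2,17.75,2],"delta_rot": [0,0,0]}
    - {"jaw": 8.5,"offset": [56.2,17.75,2],"delta_rot": [0,0,0]}
    - {"jaw": 8.5,"offset": [56.2,17.75,2],"delta_rot": [0,0,0]}
    - {"jaw": 8.5,"offset": [56.2,17.75,2],"delta_rot": [0,0,0]}
    - {"jaw": 8.5,"offset": [56.2,17.75,2],"delta_rot": [0,0,0]}

```text
clock: 3.45
tool_pos: [479.9, 163.9, 240.5]
orientation: [0.0, 0.632, 0.775, 0.0]
wrist_force: [-0.0, 0.6, -0.1]
gripper_width: 0.992
grip_force: 0.0
```

```bash
python3 go.py 480,165.4,90
```

```text
t 3.45 pos [479.9 163.9 240.5] F [-0.   0.6 -0.1] w 0.992 g 0.0
rot [ 0.    0.   -0.03]
480,165.4,90 [ 0.14  0.03 15.05]
```

Request:
move_arm:
  motion:
    - {"jaw": 8.5,"offset": [0.1,0,3],"delta_rot": [0,0,0]}
    - {"jaw": 8.5,"offset": [0.1,0,6],"delta_rot": [0,0,0]}
    - {"jaw": 8.5,"offset": [0.1,0,9],"delta_rot": [0,0,0]}
    - {"jaw": 8.5,"offset": [0.1,0,12],"delta_rot": [0,0,0]}
    - {"jaw": 8.5,"offset": [0.1,0,14],"delta_rot": [0,0,0]}
    - {"jaw": 8.5,"offset": [0.1,0,15],"delta_rot": [0,0,0]}
    - {"jaw": 8.5,"offset": [0.1,0,15],"delta_rot": [0,0,0]}
    - {"jaw": 8.5,"offset": [0.1,0,15],"delta_rot": [0,0,0]}
  force: 70

```text
clock: 4.12
tool_pos: [480.0, 165.8, 90.8]
orientation: [0.0, 0.632, 0.775, 0.0]
wrist_force: [0.2, -0.4, 0.6]
gripper_width: 0.997
grip_force: 0.0
```

```bash
python3 - <<'E'
from rig import bot
import cv2
s=bot.capture("side")[:,:,::-1]
cv2.imwrite("pics/s2.png",cv2.resize(s[60:210,150:350],None,fx=4,fy=4,interpolation=cv2.INTER_CUBIC))
E
python3 go.py
```

```text
t 4.17 pos [480.8 166.1  91.9] F [0.7 0.3 1.3] w 0.993 g 0.0
rot [ 0.03  0.   -0.01]
```

View pics/s2.png

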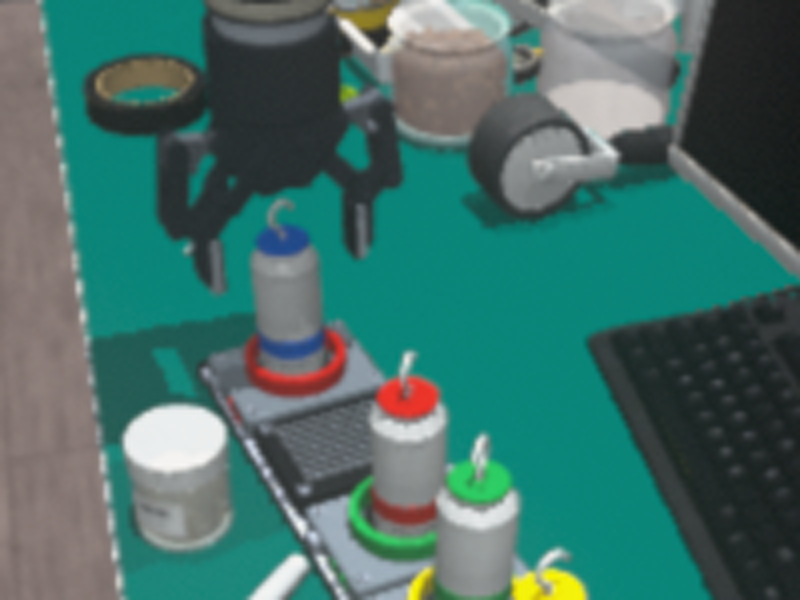

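The picture shows the open fingers straddling the blue weight. The tips at (220,290) and (362,255) are centred on its barrel, and the body is clear of the hook. I'll close the fingers.

Request:
move_arm:
  motion:
    - {"jaw": 5.5,"offset": [0,0,0],"delta_rot": [0,0,0]}
    - {"jaw": 5.0,"offset": [0,0,0],"delta_rot": [0,0,0]}
    - {"jaw": 4.6,"offset": [0,0,0],"delta_rot": [0,0,0]}
    - {"jaw": 4.4,"offset": [0,0,0],"delta_rot": [0,0,0]}
    - {"jaw": 4.2,"offset": [0,0,0],"delta_rot": [0,0,0]}
    - {"jaw": 4.0,"offset": [0,0,0],"delta_rot": [0,0,0]}
    - {"jaw": 3.5,"offset": [0,0,0],"delta_rot": [0,0,0]}
    - {"jaw": 3.5,"offset": [0,0,0],"delta_rot": [0,0,0]}
    - {"jaw": 3.5,"offset": [0,0,0],"delta_rot": [0,0,0]}
    - {"jaw": 3.5,"offset": [0,0,0],"delta_rot": [0,0,0]}
  force: 70

```text
clock: 5.0
tool_pos: [479.8, 166.4, 91.1]
orientation: [0.0, 0.631, 0.775, 0.0]
wrist_force: [-1.7, -0.5, 5.0]
gripper_width: 0.447
grip_force: 70.1
```

Request:
move_arm:
  motion:
    - {"jaw": 3.5,"offset": [0,0,-1],"delta_rot": [0,0,0]}
    - {"jaw": 3.5,"offset": [0,0,-2.5],"delta_rot": [0,0,0]}
    - {"jaw": 3.5,"offset": [0,0,-4],"delta_rot": [0,0,0]}
    - {"jaw": 3.5,"offset": [0,0,-4],"delta_rot": [0,0,0]}
    - {"jaw": 3.5,"offset": [-1.5,0,-4],"delta_rot": [0,0,0]}
    - {"jaw": 3.5,"offset": [-3.5,0.1,-4],"delta_rot": [0,0,0]}
    - {"jaw": 3.5,"offset": [-5.5,0.1,-4],"delta_rot": [0,0,0]}
    - {"jaw": 3.5,"offset": [-7.5,0.2,-4],"delta_rot": [0,0,0]}
    - {"jaw": 3.5,"offset": [-8.6,0.2,-4],"delta_rot": [0,0,0]}
    - {"jaw": 3.5,"offset": [-8.6,0.2,-4],"delta_rot": [0,0,0]}
    - {"jaw": 3.5,"offset": [-8.6,0.2,-4],"delta_rot": [0,0,0]}
    - {"jaw": 3.5,"offset": [-8.6,0.2,-4],"delta_rot": [0,0,0]}

```text
clock: 6.0
tool_pos: [497.9, 83.1, 129.2]
orientation: [-0.001, 0.631, 0.775, -0.0]
wrist_force: [-0.9, 0.1, -7.6]
gripper_width: 0.453
grip_force: 71.8
```

```bash
python3 go.py 499.6,81.5,88.5
```

```text
t 6.0 pos [497.9  83.1 129.2] F [-0.9  0.1 -7.6] w 0.453 g 71.8
rot [-0.02 -0.01 -0.  ]
499.6,81.5,88.5 [-0.19  0.14  4.07]
```

Request:
move_arm:
  motion:
    - {"jaw": 3.5,"offset": [-0.1,0.1,1.2],"delta_rot": [0,0,0]}
    - {"jaw": 3.5,"offset": [-0.1,0.1,2.4],"delta_rot": [0,0,0]}
    - {"jaw": 3.5,"offset": [-0.1,0.1,3.2],"delta_rot": [0,0,0]}
    - {"jaw": 3.5,"offset": [-0.1,0.1,3.6],"delta_rot": [0,0,0]}
    - {"jaw": 3.5,"offset": [-0.1,0.1,3.8],"delta_rot": [0,0,0]}
    - {"jaw": 3.5,"offset": [-0.1,0.1,3.9],"delta_rot": [0,0,0]}
    - {"jaw": 3.5,"offset": [-0.1,0.1,3.95],"delta_rot": [0,0,0]}
    - {"jaw": 3.5,"offset": [-0.1,0.1,4.0],"delta_rot": [0,0,0]}
    - {"jaw": 3.5,"offset": [-0.1,0.1,4.0],"delta_rot": [0,0,0]}
    - {"jaw": 3.5,"offset": [-0.1,0.1,4.0],"delta_rot": [0,0,0]}

```text
clock: 6.83
tool_pos: [500.4, 81.7, 90.8]
orientation: [0.0, 0.631, 0.775, 0.0]
wrist_force: [0.1, 0.0, -9.1]
gripper_width: 0.449
grip_force: 71.7
```

Request:
move_arm:
  motion:
    - {"jaw": 3.5,"offset": [0,0,0.05],"delta_rot": [0,0,0]}
    - {"jaw": 3.5,"offset": [0,0,0.1],"delta_rot": [0,0,0]}
    - {"jaw": 3.5,"offset": [0,0,0.15],"delta_rot": [0,0,0]}
    - {"jaw": 3.5,"offset": [0,0,0.15],"delta_rot": [0,0,0]}

```text
clock: 7.17
tool_pos: [500.1, 81.7, 88.9]
orientation: [0.0, 0.631, 0.775, 0.0]
wrist_force: [-0.5, -0.6, -7.7]
gripper_width: 0.45
grip_force: 71.9
```

Request:
move_arm:
  motion:
    - {"jaw": 3.5,"offset": [0,0,0.05],"delta_rot": [0,0,0]}
    - {"jaw": 3.5,"offset": [0,0,0.1],"delta_rot": [0,0,0]}
    - {"jaw": 3.5,"offset": [0,0,0.1],"delta_rot": [0,0,0]}

```text
clock: 7.42
tool_pos: [500.3, 81.7, 88.8]
orientation: [-0.0, 0.631, 0.775, -0.0]
wrist_force: [-3.4, 0.2, 0.2]
gripper_width: 0.45
grip_force: 72.6
```

Request:
move_arm:
  motion:
    - {"jaw": 4.2,"offset": [0,0,0],"delta_rot": [0,0,0]}
    - {"jaw": 4.6,"offset": [0,0,0],"delta_rot": [0,0,0]}
    - {"jaw": 8.5,"offset": [0,0,0],"delta_rot": [0,0,0]}
    - {"jaw": 8.5,"offset": [0,0,0],"delta_rot": [0,0,0]}
    - {"jaw": 8.5,"offset": [0,0,0],"delta_rot": [0,0,0]}
    - {"jaw": 8.5,"offset": [0,0,0],"delta_rot": [0,0,0]}
    - {"jaw": 8.5,"offset": [0,0,-2],"delta_rot": [0,0,0]}
    - {"jaw": 8.5,"offset": [0,0,-5],"delta_rot": [0,0,0]}
    - {"jaw": 8.5,"offset": [0,0,-9],"delta_rot": [0,0,0]}
    - {"jaw": 8.5,"offset": [0,0,-12],"delta_rot": [0,0,0]}
    - {"jaw": 8.5,"offset": [0,0,-15],"delta_rot": [0,0,0]}
    - {"jaw": 8.5,"offset": [0,0,-15],"delta_rot": [0,0,0]}
    - {"jaw": 8.5,"offset": [0,0,-15],"delta_rot": [0,0,0]}
    - {"jaw": 8.5,"offset": [0,0,-15],"delta_rot": [0,0,0]}

```text
clock: 8.58
tool_pos: [499.7, 81.7, 237.2]
orientation: [-0.0, 0.631, 0.775, -0.0]
wrist_force: [0.3, -0.5, -0.7]
gripper_width: 0.993
grip_force: 0.0
```

```bash
python3 go.py 518.5,-2,240 518.5,-2,90 482.9,161.8,240
```

```text
t 8.58 pos [499.7  81.7 237.2] F [ 0.3 -0.5 -0.7] w 0.993 g 0.0
rot [-0.01 -0.   -0.  ]
518.5,-2,240 [-8.58  0.15 -0.28]
518.5,-2,90 [-8.58  0.16 14.72]
482.9,161.8,240 [ 8.18 -0.02 -0.28]
```

Request:
move_arm:
  motion:
    - {"jaw": 8.5,"offset": [-3,0.1,0],"delta_rot": [0,0,0]}
    - {"jaw": 8.5,"offset": [-6,0.15,0],"delta_rot": [0,0,0]}
    - {"jaw": 8.5,"offset": [-8.6,0.15,0],"delta_rot": [0,0,0]}
    - {"jaw": 8.5,"offset": [-8.6,0.15,0],"delta_rot": [0,0,0]}
    - {"jaw": 8.5,"offset": [-8.6,0.15,0],"delta_rot": [0,0,0]}
    - {"jaw": 8.5,"offset": [-8.6,0.15,3],"delta_rot": [0,0,0]}
    - {"jaw": 8.5,"offset": [-8.6,0.15,6],"delta_rot": [0,0,0]}
    - {"jaw": 8.5,"offset": [-8.6,0.15,9],"delta_rot": [0,0,0]}
    - {"jaw": 8.5,"offset": [-8.6,0.15,12],"delta_rot": [0,0,0]}
    - {"jaw": 8.5,"offset": [-8.6,0.15,14],"delta_rot": [0,0,0]}
    - {"jaw": 8.5,"offset": [-8.6,0.15,14.7],"delta_rot": [0,0,0]}
    - {"jaw": 8.5,"offset": [-8.6,0.15,14.7],"delta_rot": [0,0,0]}
    - {"jaw": 5.5,"offset": [-8.6,0.15,14.7],"delta_rot": [0,0,0]}
    - {"jaw": 5,"offset": [-8.6,0.15,14.7],"delta_rot": [0,0,0]}
    - {"jaw": 4.5,"offset": [-8.6,0.15,14.7],"delta_rot": [0,0,0]}
    - {"jaw": 4.2,"offset": [-8.6,0.15,14.7],"delta_rot": [0,0,0]}
    - {"jaw": 4,"offset": [-8.6,0.15,14.7],"delta_rot": [0,0,0]}
    - {"jaw": 3.5,"offset": [-8.6,0.15,14.7],"delta_rot": [0,0,0]}
    - {"jaw": 3.5,"offset": [-8.6,0.15,14.7],"delta_rot": [0,0,0]}
    - {"jaw": 3.5,"offset": [-8.6,0.15,14.7],"delta_rot": [0,0,0]}

```text
clock: 10.25
tool_pos: [519.5, -2.4, 92.6]
orientation: [0.0, 0.631, 0.775, 0.0]
wrist_force: [-3.6, 0.8, 6.5]
gripper_width: 0.452
grip_force: 69.5
```

Request:
move_arm:
  motion:
    - {"jaw": 3.5,"offset": [0,0,-1],"delta_rot": [0,0,0]}
    - {"jaw": 3.5,"offset": [0,0,-3],"delta_rot": [0,0,0]}
    - {"jaw": 3.5,"offset": [0,0,-6],"delta_rot": [0,0,0]}
    - {"jaw": 3.5,"offset": [0,0,-9],"delta_rot": [0,0,0]}
    - {"jaw": 3.5,"offset": [0,0,-12],"delta_rot": [0,0,0]}
    - {"jaw": 3.5,"offset": [0,0,-14.5],"delta_rot": [0,0,0]}
    - {"jaw": 3.5,"offset": [0,0,-14.5],"delta_rot": [0,0,0]}
    - {"jaw": 3.5,"offset": [2,0,-14.5],"delta_rot": [0,0,0]}
    - {"jaw": 3.5,"offset": [4.5,0,-14.5],"delta_rot": [0,0,0]}
    - {"jaw": 3.5,"offset": [7.5,0,-14.5],"delta_rot": [0,0,0]}
    - {"jaw": 3.5,"offset": [10.5,-0.1,-14.5],"delta_rot": [0,0,0]}
    - {"jaw": 3.5,"offset": [13.5,-0.2,-14.5],"delta_rot": [0,0,0]}
    - {"jaw": 3.5,"offset": [15.5,-0.2,-14.5],"delta_rot": [0,0,0]}
    - {"jaw": 3.5,"offset": [16.8,-0.2,-14.5],"delta_rot": [0,0,0]}
    - {"jaw": 3.5,"offset": [16.8,-0.2,-14.5],"delta_rot": [0,0,0]}
    - {"jaw": 3.5,"offset": [16.8,-0.2,-14.5],"delta_rot": [0,0,0]}
    - {"jaw": 3.5,"offset": [16.8,-0.2,-14.5],"delta_rot": [0,0,0]}
    - {"jaw": 3.5,"offset": [16.8,-0.2,-14.5],"delta_rot": [0,0,0]}

```text
clock: 11.75
tool_pos: [482.5, 161.1, 234.4]
orientation: [-0.001, 0.632, 0.775, -0.001]
wrist_force: [-0.2, 0.1, -7.7]
gripper_width: 0.454
grip_force: 72.1
```

```bash
python3 go.py 482.9,161.8,91
```

```text
t 11.75 pos [482.5 161.1 234.4] F [-0.2  0.1 -7.7] w 0.454 g 72.1
rot [-0.03  0.   -0.01]
482.9,161.8,91 [ 0.06  0.08 14.34]
```

Request:
move_arm:
  motion:
    - {"jaw": 3.5,"offset": [0.05,0.05,2],"delta_rot": [0,0,0]}
    - {"jaw": 3.5,"offset": [0.05,0.05,5],"delta_rot": [0,0,0]}
    - {"jaw": 3.5,"offset": [0.05,0.05,8],"delta_rot": [0,0,0]}
    - {"jaw": 3.5,"offset": [0.05,0.05,10],"delta_rot": [0,0,0]}
    - {"jaw": 3.5,"offset": [0.05,0.05,12],"delta_rot": [0,0,0]}
    - {"jaw": 3.5,"offset": [0.05,0.05,13],"delta_rot": [0,0,0]}
    - {"jaw": 3.5,"offset": [0.05,0.05,13.4],"delta_rot": [0,0,0]}
    - {"jaw": 3.5,"offset": [0.05,0.05,13.6],"delta_rot": [0,0,0]}
    - {"jaw": 3.5,"offset": [0.05,0.05,13.8],"delta_rot": [0,0,0]}
    - {"jaw": 3.5,"offset": [0.05,0.05,13.9],"delta_rot": [0,0,0]}
    - {"jaw": 3.5,"offset": [0.05,0.05,14],"delta_rot": [0,0,0]}
    - {"jaw": 3.5,"offset": [0.05,0.05,14.1],"delta_rot": [0,0,0]}
    - {"jaw": 3.5,"offset": [0.05,0.05,14.1],"delta_rot": [0,0,0]}
    - {"jaw": 3.5,"offset": [0.05,0.05,14.1],"delta_rot": [0,0,0]}

```text
clock: 12.92
tool_pos: [484.5, 162.6, 95.8]
orientation: [0.001, 0.631, 0.775, 0.001]
wrist_force: [0.9, -0.4, -5.9]
gripper_width: 0.451
grip_force: 72.5
```

Request:
move_arm:
  motion:
    - {"jaw": 3.5,"offset": [0,0,0.05],"delta_rot": [0,0,0]}
    - {"jaw": 3.5,"offset": [0,0,0.1],"delta_rot": [0,0,0]}
    - {"jaw": 3.5,"offset": [0,0,0.1],"delta_rot": [0,0,0]}

```text
clock: 13.17
tool_pos: [484.0, 162.6, 94.2]
orientation: [0.001, 0.631, 0.775, 0.001]
wrist_force: [2.2, 0.6, -5.5]
gripper_width: 0.455
grip_force: 72.5
```

Request:
move_arm:
  motion:
    - {"jaw": 3.5,"offset": [0,0,0.05],"delta_rot": [0,0,0]}
    - {"jaw": 3.5,"offset": [0,0,0.1],"delta_rot": [0,0,0]}
    - {"jaw": 3.5,"offset": [0,0,0.1],"delta_rot": [0,0,0]}

```text
clock: 13.42
tool_pos: [483.7, 162.6, 93.0]
orientation: [0.0, 0.631, 0.775, 0.0]
wrist_force: [2.1, -0.6, -5.0]
gripper_width: 0.454
grip_force: 72.6
```

Request:
move_arm:
  motion:
    - {"jaw": 3.5,"offset": [0,0,0.05],"delta_rot": [0,0,0]}
    - {"jaw": 3.5,"offset": [0,0,0.1],"delta_rot": [0,0,0]}
    - {"jaw": 3.5,"offset": [0,0,0.1],"delta_rot": [0,0,0]}

```text
clock: 13.67
tool_pos: [483.8, 162.6, 92.8]
orientation: [0.0, 0.631, 0.775, 0.0]
wrist_force: [-0.3, 0.5, 0.8]
gripper_width: 0.452
grip_force: 73.1
```

Request:
move_arm:
  motion:
    - {"jaw": 3.5,"offset": [0,0,0.05],"delta_rot": [0,0,0]}
    - {"jaw": 3.5,"offset": [0,0,0.05],"delta_rot": [0,0,0]}

```text
clock: 13.83
tool_pos: [483.8, 162.6, 92.7]
orientation: [0.0, 0.631, 0.776, 0.0]
wrist_force: [-1.5, -0.2, 5.1]
gripper_width: 0.454
grip_force: 73.7
```

Request:
move_arm:
  motion:
    - {"jaw": 4.2,"offset": [0,0,0],"delta_rot": [0,0,0]}
    - {"jaw": 4.6,"offset": [0,0,0],"delta_rot": [0,0,0]}
    - {"jaw": 8.5,"offset": [0,0,0],"delta_rot": [0,0,0]}
    - {"jaw": 8.5,"offset": [0,0,0],"delta_rot": [0,0,0]}
    - {"jaw": 8.5,"offset": [0,0,0],"delta_rot": [0,0,0]}
    - {"jaw": 8.5,"offset": [0,0,0],"delta_rot": [0,0,0]}
    - {"jaw": 8.5,"offset": [0,0,-2],"delta_rot": [0,0,0]}
    - {"jaw": 8.5,"offset": [0,0,-5],"delta_rot": [0,0,0]}
    - {"jaw": 8.5,"offset": [0,0,-9],"delta_rot": [0,0,0]}
    - {"jaw": 8.5,"offset": [0,0,-12],"delta_rot": [0,0,0]}
    - {"jaw": 8.5,"offset": [0,0,-15],"delta_rot": [0,0,0]}
    - {"jaw": 8.5,"offset": [0,0,-15],"delta_rot": [0,0,0]}
    - {"jaw": 8.5,"offset": [-3,0,-15],"delta_rot": [0,0,0]}
    - {"jaw": 8.5,"offset": [-6,0.1,-15],"delta_rot": [0,0,0]}
    - {"jaw": 8.5,"offset": [-9,0.1,-15],"delta_rot": [0,0,0]}
    - {"jaw": 8.5,"offset": [-12,0.2,-15],"delta_rot": [0,0,0]}
    - {"jaw": 8.5,"offset": [-15,0.2,-15],"delta_rot": [0,0,0]}
    - {"jaw": 8.5,"offset": [-18,0.3,-15],"delta_rot": [0,0,0]}
    - {"jaw": 8.5,"offset": [-18,0.3,-15],"delta_rot": [0,0,0]}
    - {"jaw": 8.5,"offset": [-18,0.3,-15],"delta_rot": [0,0,0]}

```text
clock: 15.5
tool_pos: [522.7, -14.3, 240.7]
orientation: [-0.001, 0.633, 0.774, -0.0]
wrist_force: [0.8, 0.7, -1.0]
gripper_width: 0.992
grip_force: 0.0
```

```bash
python3 - <<'E'
from rig import bot
import cv2
s=bot.capture("side")[:,:,::-1]
cv2.imwrite("pics/s3.png",cv2.resize(s[90:240,170:370],None,fx=4,fy=4,interpolation=cv2.INTER_CUBIC))
E
python3 go.py 536.5,-76,90
```

```text
t 15.55 pos [522.5 -13.2 240.7] F [-0.3  0.6  0.4] w 0.994 g 0.0
rot [-0.01 -0.01 -0.02]
536.5,-76,90 [-6.45  0.12 15.07]
```

View pics/s3.png

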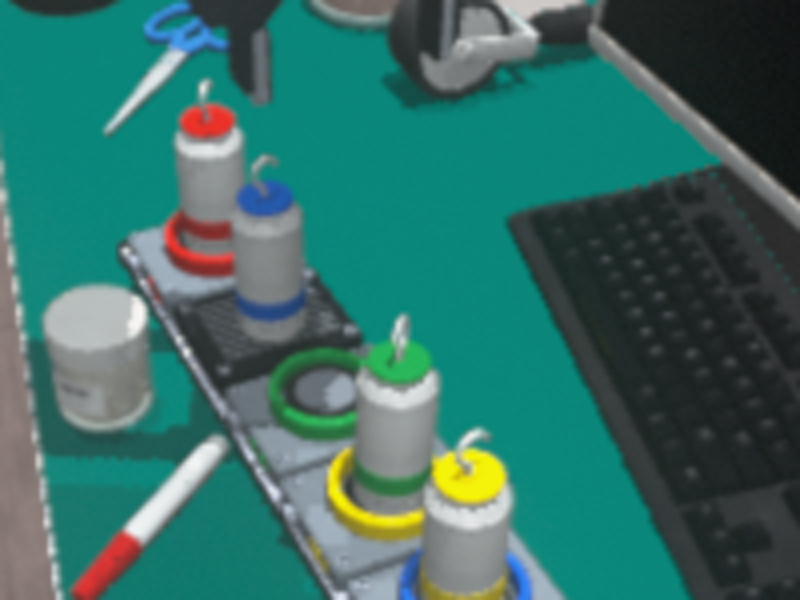

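The picture shows the red weight upright in the red collar at (210,240), the blue weight parked on the bay at (268,325), and the green station empty. The green weight is next.

Request:
move_arm:
  motion:
    - {"jaw": 8.5,"offset": [-3,0.1,0],"delta_rot": [0,0,0]}
    - {"jaw": 8.5,"offset": [-6.4,0.1,0],"delta_rot": [0,0,0]}
    - {"jaw": 8.5,"offset": [-6.4,0.1,0],"delta_rot": [0,0,0]}
    - {"jaw": 8.5,"offset": [-6.4,0.1,0],"delta_rot": [0,0,0]}
    - {"jaw": 8.5,"offset": [-6.4,0.1,3],"delta_rot": [0,0,0]}
    - {"jaw": 8.5,"offset": [-6.4,0.1,6],"delta_rot": [0,0,0]}
    - {"jaw": 8.5,"offset": [-6.4,0.1,9],"delta_rot": [0,0,0]}
    - {"jaw": 8.5,"offset": [-6.4,0.1,12],"delta_rot": [0,0,0]}
    - {"jaw": 8.5,"offset": [-6.4,0.1,14],"delta_rot": [0,0,0]}
    - {"jaw": 8.5,"offset": [-6.4,0.1,15],"delta_rot": [0,0,0]}
    - {"jaw": 8.5,"offset": [-6.4,0.1,15],"delta_rot": [0,0,0]}
    - {"jaw": 8.5,"offset": [-6.4,0.1,15],"delta_rot": [0,0,0]}
    - {"jaw": 5.5,"offset": [-6.4,0.1,15],"delta_rot": [0,0,0]}
    - {"jaw": 5,"offset": [-6.4,0.1,15],"delta_rot": [0,0,0]}
    - {"jaw": 4.5,"offset": [-6.4,0.1,15],"delta_rot": [0,0,0]}
    - {"jaw": 4.2,"offset": [-6.4,0.1,15],"delta_rot": [0,0,0]}
    - {"jaw": 4,"offset": [-6.4,0.1,15],"delta_rot": [0,0,0]}
    - {"jaw": 3.5,"offset": [-6.4,0.1,15],"delta_rot": [0,0,0]}
    - {"jaw": 3.5,"offset": [-6.4,0.1,15],"delta_rot": [0,0,0]}
    - {"jaw": 3.5,"offset": [-6.4,0.1,15],"delta_rot": [0,0,0]}

```text
clock: 17.22
tool_pos: [536.6, -76.1, 92.9]
orientation: [-0.0, 0.631, 0.776, -0.001]
wrist_force: [-4.7, -0.1, 7.1]
gripper_width: 0.454
grip_force: 69.4
```

```bash
python3 go.py 516.2,1.2,131
```

```text
t 17.22 pos [536.6 -76.1  92.9] F [-4.7 -0.1  7.1] w 0.454 g 69.4
rot [-0.01  0.01  0.  ]
516.2,1.2,131 [ 7.98 -0.43 -3.81]
```

Request:
move_arm:
  motion:
    - {"jaw": 3.5,"offset": [0,0,-1],"delta_rot": [0,0,0]}
    - {"jaw": 3.5,"offset": [0,0,-2.5],"delta_rot": [0,0,0]}
    - {"jaw": 3.5,"offset": [0,0,-4.5],"delta_rot": [0,0,0]}
    - {"jaw": 3.5,"offset": [0,0,-5],"delta_rot": [0,0,0]}
    - {"jaw": 3.5,"offset": [1.5,-0.1,-5],"delta_rot": [0,0,0]}
    - {"jaw": 3.5,"offset": [3.5,-0.2,-5],"delta_rot": [0,0,0]}
    - {"jaw": 3.5,"offset": [5.5,-0.3,-5],"delta_rot": [0,0,0]}
    - {"jaw": 3.5,"offset": [7,-0.4,-5],"delta_rot": [0,0,0]}
    - {"jaw": 3.5,"offset": [8,-0.4,-5],"delta_rot": [0,0,0]}
    - {"jaw": 3.5,"offset": [8,-0.4,-5],"delta_rot": [0,0,0]}
    - {"jaw": 3.5,"offset": [8,-0.4,-5],"delta_rot": [0,0,0]}
    - {"jaw": 3.5,"offset": [8,-0.4,-5],"delta_rot": [0,0,0]}

```text
clock: 18.22
tool_pos: [516.6, 1.5, 140.8]
orientation: [0.0, 0.631, 0.775, -0.0]
wrist_force: [0.4, -0.2, -8.3]
gripper_width: 0.453
grip_force: 71.5
```

```bash
python3 go.py 516.2,1.2,92.5
```

```text
t 18.22 pos [516.6   1.5 140.8] F [ 0.4 -0.2 -8.3] w 0.453 g 71.5
rot [-0.01  0.01 -0.  ]
516.2,1.2,92.5 [-0.02 -0.04  4.83]
```

Request:
move_arm:
  motion:
    - {"jaw": 3.5,"offset": [0,0,1.5],"delta_rot": [0,0,0]}
    - {"jaw": 3.5,"offset": [0,0,2.8],"delta_rot": [0,0,0]}
    - {"jaw": 3.5,"offset": [0,0,3.6],"delta_rot": [0,0,0]}
    - {"jaw": 3.5,"offset": [0,0,4],"delta_rot": [0,0,0]}
    - {"jaw": 3.5,"offset": [0,0,4.2],"delta_rot": [0,0,0]}
    - {"jaw": 3.5,"offset": [0,0,4.4],"delta_rot": [0,0,0]}
    - {"jaw": 3.5,"offset": [0,0,4.6],"delta_rot": [0,0,0]}
    - {"jaw": 3.5,"offset": [0,0,4.7],"delta_rot": [0,0,0]}
    - {"jaw": 3.5,"offset": [0,0,4.8],"delta_rot": [0,0,0]}
    - {"jaw": 3.5,"offset": [0,0,4.8],"delta_rot": [0,0,0]}
    - {"jaw": 3.5,"offset": [0,0,4.8],"delta_rot": [0,0,0]}

```text
clock: 19.13
tool_pos: [517.1, 1.8, 93.9]
orientation: [0.001, 0.631, 0.776, 0.0]
wrist_force: [-1.5, -0.4, -7.0]
gripper_width: 0.449
grip_force: 71.9
```

Request:
move_arm:
  motion:
    - {"jaw": 3.5,"offset": [0,0,0.05],"delta_rot": [0,0,0]}
    - {"jaw": 3.5,"offset": [0,0,0.1],"delta_rot": [0,0,0]}
    - {"jaw": 3.5,"offset": [0,0,0.1],"delta_rot": [0,0,0]}

```text
clock: 19.38
tool_pos: [517.2, 1.7, 93.2]
orientation: [0.001, 0.631, 0.775, 0.0]
wrist_force: [-2.5, -0.4, -3.0]
gripper_width: 0.453
grip_force: 72.3
```

Request:
move_arm:
  motion:
    - {"jaw": 3.5,"offset": [0,0,0.05],"delta_rot": [0,0,0]}
    - {"jaw": 3.5,"offset": [0,0,0.1],"delta_rot": [0,0,0]}
    - {"jaw": 3.5,"offset": [0,0,0.1],"delta_rot": [0,0,0]}

```text
clock: 19.63
tool_pos: [517.3, 1.6, 93.0]
orientation: [0.001, 0.631, 0.776, 0.0]
wrist_force: [-4.5, -1.4, 4.9]
gripper_width: 0.452
grip_force: 73.2
```

Request:
move_arm:
  motion:
    - {"jaw": 4.2,"offset": [0,0,0],"delta_rot": [0,0,0]}
    - {"jaw": 4.6,"offset": [0,0,0],"delta_rot": [0,0,0]}
    - {"jaw": 8.5,"offset": [0,0,0],"delta_rot": [0,0,0]}
    - {"jaw": 8.5,"offset": [0,0,0],"delta_rot": [0,0,0]}
    - {"jaw": 8.5,"offset": [0,0,0],"delta_rot": [0,0,0]}
    - {"jaw": 8.5,"offset": [0,0,0],"delta_rot": [0,0,0]}
    - {"jaw": 8.5,"offset": [0,0,-2],"delta_rot": [0,0,0]}
    - {"jaw": 8.5,"offset": [0,0,-5],"delta_rot": [0,0,0]}
    - {"jaw": 8.5,"offset": [0,0,-9],"delta_rot": [0,0,0]}
    - {"jaw": 8.5,"offset": [0,0,-12],"delta_rot": [0,0,0]}
    - {"jaw": 8.5,"offset": [0,0,-15],"delta_rot": [0,0,0]}
    - {"jaw": 8.5,"offset": [0,0,-15],"delta_rot": [0,0,0]}
    - {"jaw": 8.5,"offset": [-3,0,-15],"delta_rot": [0,0,0]}
    - {"jaw": 8.5,"offset": [-6,-0.1,-15],"delta_rot": [0,0,0]}
    - {"jaw": 8.5,"offset": [-9,-0.2,-15],"delta_rot": [0,0,0]}
    - {"jaw": 8.5,"offset": [-12,-0.3,-15],"delta_rot": [0,0,0]}
    - {"jaw": 8.5,"offset": [-15,-0.4,-15],"delta_rot": [0,0,0]}
    - {"jaw": 8.5,"offset": [-16.4,-0.4,-15],"delta_rot": [0,0,0]}
    - {"jaw": 8.5,"offset": [-16.4,-0.4,-15],"delta_rot": [0,0,0]}
    - {"jaw": 8.5,"offset": [-16.4,-0.4,-15],"delta_rot": [0,0,0]}

```text
clock: 21.3
tool_pos: [545.7, -159.5, 240.7]
orientation: [-0.001, 0.632, 0.775, 0.0]
wrist_force: [0.7, 0.4, -0.3]
gripper_width: 0.998
grip_force: 0.0
```

```bash
python3 go.py 546.6,-160.3,90
```

```text
t 21.3 pos [ 545.7 -159.5  240.7] F [ 0.7  0.4 -0.3] w 0.998 g 0.0
rot [-0.01 -0.02 -0.02]
546.6,-160.3,90 [-0.11  0.08 15.07]
```

Request:
move_arm:
  motion:
    - {"jaw": 8.5,"offset": [-0.1,0,3],"delta_rot": [0,0,0]}
    - {"jaw": 8.5,"offset": [-0.1,0,6],"delta_rot": [0,0,0]}
    - {"jaw": 8.5,"offset": [-0.1,0,9],"delta_rot": [0,0,0]}
    - {"jaw": 8.5,"offset": [-0.1,0,12],"delta_rot": [0,0,0]}
    - {"jaw": 8.5,"offset": [-0.1,0,14],"delta_rot": [0,0,0]}
    - {"jaw": 8.5,"offset": [-0.1,0,15],"delta_rot": [0,0,0]}
    - {"jaw": 8.5,"offset": [-0.1,0,15],"delta_rot": [0,0,0]}
    - {"jaw": 8.5,"offset": [-0.1,0,15],"delta_rot": [0,0,0]}
    - {"jaw": 5.5,"offset": [-0.1,0,15],"delta_rot": [0,0,0]}
    - {"jaw": 5,"offset": [-0.1,0,15],"delta_rot": [0,0,0]}
    - {"jaw": 4.5,"offset": [-0.1,0,15],"delta_rot": [0,0,0]}
    - {"jaw": 4.2,"offset": [-0.1,0,15],"delta_rot": [0,0,0]}
    - {"jaw": 4,"offset": [-0.1,0,15],"delta_rot": [0,0,0]}
    - {"jaw": 3.5,"offset": [-0.1,0,15],"delta_rot": [0,0,0]}
    - {"jaw": 3.5,"offset": [-0.1,0,15],"delta_rot": [0,0,0]}
    - {"jaw": 3.5,"offset": [-0.1,0,15],"delta_rot": [0,0,0]}

```text
clock: 22.63
tool_pos: [546.8, -160.9, 93.0]
orientation: [0.001, 0.631, 0.775, 0.0]
wrist_force: [-0.9, 0.9, 6.5]
gripper_width: 0.451
grip_force: 69.9
```

```bash
python3 go.py 532.8,-79.1,142
```

```text
t 22.63 pos [ 546.8 -160.9   93. ] F [-0.9  0.9  6.5] w 0.451 g 69.9
rot [ 0.02  0.01 -0.  ]
532.8,-79.1,142 [ 8.29  0.29 -4.91]
```

Request:
move_arm:
  motion:
    - {"jaw": 3.5,"offset": [0,0,-1],"delta_rot": [0,0,0]}
    - {"jaw": 3.5,"offset": [0,0,-2.5],"delta_rot": [0,0,0]}
    - {"jaw": 3.5,"offset": [0,0,-4.5],"delta_rot": [0,0,0]}
    - {"jaw": 3.5,"offset": [0,0,-5],"delta_rot": [0,0,0]}
    - {"jaw": 3.5,"offset": [1.5,0.1,-5],"delta_rot": [0,0,0]}
    - {"jaw": 3.5,"offset": [3.5,0.2,-5],"delta_rot": [0,0,0]}
    - {"jaw": 3.5,"offset": [5.5,0.2,-5],"delta_rot": [0,0,0]}
    - {"jaw": 3.5,"offset": [7.2,0.25,-5],"delta_rot": [0,0,0]}
    - {"jaw": 3.5,"offset": [8.2,0.25,-5],"delta_rot": [0,0,0]}
    - {"jaw": 3.5,"offset": [8.2,0.25,-5],"delta_rot": [0,0,0]}
    - {"jaw": 3.5,"offset": [8.2,0.25,-5],"delta_rot": [0,0,0]}
    - {"jaw": 3.5,"offset": [8.2,0.25,-5],"delta_rot": [0,0,0]}

```text
clock: 23.63
tool_pos: [531.9, -80.2, 140.8]
orientation: [0.0, 0.631, 0.775, -0.0]
wrist_force: [0.1, 0.7, -8.5]
gripper_width: 0.445
grip_force: 71.9
```

```bash
python3 go.py 532.8,-79.1,93
```

```text
t 23.63 pos [531.9 -80.2 140.8] F [ 0.1  0.7 -8.5] w 0.445 g 71.9
rot [-0.01  0.01 -0.  ]
532.8,-79.1,93 [0.09 0.12 4.78]
```

Request:
move_arm:
  motion:
    - {"jaw": 3.5,"offset": [0.05,0.05,1.5],"delta_rot": [0,0,0]}
    - {"jaw": 3.5,"offset": [0.05,0.05,2.8],"delta_rot": [0,0,0]}
    - {"jaw": 3.5,"offset": [0.05,0.05,3.6],"delta_rot": [0,0,0]}
    - {"jaw": 3.5,"offset": [0.05,0.05,4],"delta_rot": [0,0,0]}
    - {"jaw": 3.5,"offset": [0.05,0.05,4.2],"delta_rot": [0,0,0]}
    - {"jaw": 3.5,"offset": [0.05,0.05,4.4],"delta_rot": [0,0,0]}
    - {"jaw": 3.5,"offset": [0.05,0.05,4.6],"delta_rot": [0,0,0]}
    - {"jaw": 3.5,"offset": [0.05,0.05,4.7],"delta_rot": [0,0,0]}
    - {"jaw": 3.5,"offset": [0.05,0.05,4.8],"delta_rot": [0,0,0]}
    - {"jaw": 3.5,"offset": [0.05,0.05,4.85],"delta_rot": [0,0,0]}
    - {"jaw": 3.5,"offset": [0.05,0.05,4.85],"delta_rot": [0,0,0]}

```text
clock: 24.55
tool_pos: [532.8, -79.4, 93.4]
orientation: [0.001, 0.631, 0.775, 0.0]
wrist_force: [0.8, -1.4, -7.2]
gripper_width: 0.449
grip_force: 72.1
```

Request:
move_arm:
  motion:
    - {"jaw": 3.5,"offset": [0,0,0.05],"delta_rot": [0,0,0]}
    - {"jaw": 3.5,"offset": [0,0,0.1],"delta_rot": [0,0,0]}
    - {"jaw": 3.5,"offset": [0,0,0.1],"delta_rot": [0,0,0]}

```text
clock: 24.8
tool_pos: [533.0, -79.5, 93.1]
orientation: [0.001, 0.631, 0.776, 0.0]
wrist_force: [-3.1, -0.6, 0.2]
gripper_width: 0.445
grip_force: 72.7
```

Request:
move_arm:
  motion:
    - {"jaw": 4.2,"offset": [0,0,0.1],"delta_rot": [0,0,0]}
    - {"jaw": 4.6,"offset": [0,0,0.1],"delta_rot": [0,0,0]}
    - {"jaw": 8.5,"offset": [0,0,0],"delta_rot": [0,0,0]}
    - {"jaw": 8.5,"offset": [0,0,0],"delta_rot": [0,0,0]}
    - {"jaw": 8.5,"offset": [0,0,0],"delta_rot": [0,0,0]}
    - {"jaw": 8.5,"offset": [0,0,0],"delta_rot": [0,0,0]}
    - {"jaw": 8.5,"offset": [0,0,-2],"delta_rot": [0,0,0]}
    - {"jaw": 8.5,"offset": [0,0,-5],"delta_rot": [0,0,0]}
    - {"jaw": 8.5,"offset": [0,0,-9],"delta_rot": [0,0,0]}
    - {"jaw": 8.5,"offset": [0,0,-12],"delta_rot": [0,0,0]}
    - {"jaw": 8.5,"offset": [0,0,-15],"delta_rot": [0,0,0]}
    - {"jaw": 8.5,"offset": [0,0,-15],"delta_rot": [0,0,0]}
    - {"jaw": 8.5,"offset": [3,0,-15],"delta_rot": [0,0,0]}
    - {"jaw": 8.5,"offset": [6,0,-15],"delta_rot": [0,0,0]}
    - {"jaw": 8.5,"offset": [9,0,-15],"delta_rot": [0,0,0]}
    - {"jaw": 8.5,"offset": [12,0,-15],"delta_rot": [0,0,0]}
    - {"jaw": 8.5,"offset": [15,0,-15],"delta_rot": [0,0,0]}
    - {"jaw": 8.5,"offset": [16.4,0,-15],"delta_rot": [0,0,0]}
    - {"jaw": 8.5,"offset": [16.4,0,-15],"delta_rot": [0,0,0]}
    - {"jaw": 8.5,"offset": [16.4,0,-15],"delta_rot": [0,0,0]}

```text
clock: 26.47
tool_pos: [498.9, 82.0, 241.5]
orientation: [0.0, 0.631, 0.776, -0.0]
wrist_force: [-0.1, -0.9, 1.3]
gripper_width: 0.994
grip_force: 0.0
```

```bash
python3 go.py 500.2,81.7,88
```

```text
t 26.47 pos [498.9  82.  241.5] F [-0.1 -0.9  1.3] w 0.994 g 0.0
rot [-0.    0.    0.02]
500.2,81.7,88 [-0.05  0.13 15.35]
```

Request:
move_arm:
  motion:
    - {"jaw": 8.5,"offset": [-0.05,0.1,3],"delta_rot": [0,0,0]}
    - {"jaw": 8.5,"offset": [-0.05,0.1,6],"delta_rot": [0,0,0]}
    - {"jaw": 8.5,"offset": [-0.05,0.1,9],"delta_rot": [0,0,0]}
    - {"jaw": 8.5,"offset": [-0.05,0.1,12],"delta_rot": [0,0,0]}
    - {"jaw": 8.5,"offset": [-0.05,0.1,14],"delta_rot": [0,0,0]}
    - {"jaw": 8.5,"offset": [-0.05,0.1,15],"delta_rot": [0,0,0]}
    - {"jaw": 8.5,"offset": [-0.05,0.1,15.3],"delta_rot": [0,0,0]}
    - {"jaw": 8.5,"offset": [-0.05,0.1,15.3],"delta_rot": [0,0,0]}
    - {"jaw": 5.5,"offset": [-0.05,0.1,15.3],"delta_rot": [0,0,0]}
    - {"jaw": 5,"offset": [-0.05,0.1,15.3],"delta_rot": [0,0,0]}
    - {"jaw": 4.5,"offset": [-0.05,0.1,15.3],"delta_rot": [0,0,0]}
    - {"jaw": 4.2,"offset": [-0.05,0.1,15.3],"delta_rot": [0,0,0]}
    - {"jaw": 4,"offset": [-0.05,0.1,15.3],"delta_rot": [0,0,0]}
    - {"jaw": 3.5,"offset": [-0.05,0.1,15.3],"delta_rot": [0,0,0]}
    - {"jaw": 3.5,"offset": [-0.05,0.1,15.3],"delta_rot": [0,0,0]}
    - {"jaw": 3.5,"offset": [-0.05,0.1,15.3],"delta_rot": [0,0,0]}

```text
clock: 27.8
tool_pos: [500.9, 81.2, 90.3]
orientation: [0.001, 0.631, 0.776, 0.0]
wrist_force: [-2.1, -0.7, 5.2]
gripper_width: 0.45
grip_force: 69.8
```

```bash
python3 go.py 549.5,-159.4,240
```

```text
t 27.8 pos [500.9  81.2  90.3] F [-2.1 -0.7  5.2] w 0.45 g 69.8
rot [0.02 0.01 0.  ]
549.5,-159.4,240 [-24.56  -0.1  -14.95]
```

Request:
move_arm:
  motion:
    - {"jaw": 3.5,"offset": [0,0,-1],"delta_rot": [0,0,0]}
    - {"jaw": 3.5,"offset": [0,0,-3],"delta_rot": [0,0,0]}
    - {"jaw": 3.5,"offset": [0,0,-6],"delta_rot": [0,0,0]}
    - {"jaw": 3.5,"offset": [0,0,-9],"delta_rot": [0,0,0]}
    - {"jaw": 3.5,"offset": [0,0,-12],"delta_rot": [0,0,0]}
    - {"jaw": 3.5,"offset": [0,0,-15],"delta_rot": [0,0,0]}
    - {"jaw": 3.5,"offset": [0,0,-15],"delta_rot": [0,0,0]}
    - {"jaw": 3.5,"offset": [-2,0,-15],"delta_rot": [0,0,0]}
    - {"jaw": 3.5,"offset": [-5,0,-15],"delta_rot": [0,0,0]}
    - {"jaw": 3.5,"offset": [-8,0,-15],"delta_rot": [0,0,0]}
    - {"jaw": 3.5,"offset": [-11,0,-15],"delta_rot": [0,0,0]}
    - {"jaw": 3.5,"offset": [-14,-0.1,-15],"delta_rot": [0,0,0]}
    - {"jaw": 3.5,"offset": [-17,-0.1,-15],"delta_rot": [0,0,0]}
    - {"jaw": 3.5,"offset": [-20,-0.1,-15],"delta_rot": [0,0,0]}
    - {"jaw": 3.5,"offset": [-23,-0.1,-15],"delta_rot": [0,0,0]}
    - {"jaw": 3.5,"offset": [-24.5,-0.1,-15],"delta_rot": [0,0,0]}
    - {"jaw": 3.5,"offset": [-24.5,-0.1,-15],"delta_rot": [0,0,0]}
    - {"jaw": 3.5,"offset": [-24.5,-0.1,-15],"delta_rot": [0,0,0]}
    - {"jaw": 3.5,"offset": [-24.5,-0.1,-15],"delta_rot": [0,0,0]}
    - {"jaw": 3.5,"offset": [-24.5,-0.1,-15],"delta_rot": [0,0,0]}

```text
clock: 29.47
tool_pos: [548.1, -157.4, 237.3]
orientation: [-0.001, 0.631, 0.776, -0.0]
wrist_force: [0.4, 0.0, -9.0]
gripper_width: 0.452
grip_force: 72.4
```

```bash
python3 go.py 549.5,-159.4,93
```

```text
t 29.47 pos [ 548.1 -157.4  237.3] F [ 0.4  0.  -9. ] w 0.452 g 72.4
rot [-0.02 -0.02  0.01]
549.5,-159.4,93 [-0.25  0.13 14.43]
```

Request:
move_arm:
  motion:
    - {"jaw": 3.5,"offset": [-0.2,0.05,2],"delta_rot": [0,0,0]}
    - {"jaw": 3.5,"offset": [-0.2,0.05,5],"delta_rot": [0,0,0]}
    - {"jaw": 3.5,"offset": [-0.2,0.05,8],"delta_rot": [0,0,0]}
    - {"jaw": 3.5,"offset": [-0.2,0.05,10],"delta_rot": [0,0,0]}
    - {"jaw": 3.5,"offset": [-0.2,0.05,12],"delta_rot": [0,0,0]}
    - {"jaw": 3.5,"offset": [-0.2,0.05,13],"delta_rot": [0,0,0]}
    - {"jaw": 3.5,"offset": [-0.2,0.05,13.4],"delta_rot": [0,0,0]}
    - {"jaw": 3.5,"offset": [-0.2,0.05,13.6],"delta_rot": [0,0,0]}
    - {"jaw": 3.5,"offset": [-0.2,0.05,13.8],"delta_rot": [0,0,0]}
    - {"jaw": 3.5,"offset": [-0.2,0.05,14],"delta_rot": [0,0,0]}
    - {"jaw": 3.5,"offset": [-0.2,0.05,14.2],"delta_rot": [0,0,0]}
    - {"jaw": 3.5,"offset": [-0.2,0.05,14.3],"delta_rot": [0,0,0]}
    - {"jaw": 3.5,"offset": [-0.2,0.05,14.3],"delta_rot": [0,0,0]}
    - {"jaw": 3.5,"offset": [-0.2,0.05,14.3],"delta_rot": [0,0,0]}

```text
clock: 30.63
tool_pos: [550.7, -161.2, 96.9]
orientation: [0.001, 0.631, 0.775, 0.0]
wrist_force: [1.1, -0.2, -6.3]
gripper_width: 0.451
grip_force: 72.7
```

Request:
move_arm:
  motion:
    - {"jaw": 3.5,"offset": [0,0,0.05],"delta_rot": [0,0,0]}
    - {"jaw": 3.5,"offset": [0,0,0.1],"delta_rot": [0,0,0]}
    - {"jaw": 3.5,"offset": [0,0,0.1],"delta_rot": [0,0,0]}

```text
clock: 30.88
tool_pos: [550.1, -161.0, 95.2]
orientation: [0.001, 0.631, 0.775, 0.0]
wrist_force: [1.0, -0.1, -5.6]
gripper_width: 0.448
grip_force: 72.7
```

Request:
move_arm:
  motion:
    - {"jaw": 3.5,"offset": [0.1,0,0.05],"delta_rot": [0,0,0]}
    - {"jaw": 3.5,"offset": [0.1,0,0.1],"delta_rot": [0,0,0]}
    - {"jaw": 3.5,"offset": [0.1,0,0.15],"delta_rot": [0,0,0]}
    - {"jaw": 3.5,"offset": [0.1,0,0.15],"delta_rot": [0,0,0]}

```text
clock: 31.22
tool_pos: [549.6, -160.0, 93.3]
orientation: [0.0, 0.631, 0.775, -0.0]
wrist_force: [0.8, -0.8, -5.0]
gripper_width: 0.447
grip_force: 72.7
```

Request:
move_arm:
  motion:
    - {"jaw": 3.5,"offset": [0,0,0.05],"delta_rot": [0,0,0]}
    - {"jaw": 3.5,"offset": [0,0,0.05],"delta_rot": [0,0,0]}

```text
clock: 31.38
tool_pos: [549.6, -160.0, 93.0]
orientation: [0.0, 0.631, 0.775, -0.0]
wrist_force: [0.8, -1.2, -5.0]
gripper_width: 0.45
grip_force: 72.9
```

Request:
move_arm:
  motion:
    - {"jaw": 3.5,"offset": [0,0,0.05],"delta_rot": [0,0,0]}
    - {"jaw": 3.5,"offset": [0,0,0.1],"delta_rot": [0,0,0]}
    - {"jaw": 3.5,"offset": [0,0,0.1],"delta_rot": [0,0,0]}

```text
clock: 31.63
tool_pos: [549.8, -160.2, 92.9]
orientation: [0.0, 0.631, 0.776, -0.0]
wrist_force: [-1.6, -1.0, 0.9]
gripper_width: 0.445
grip_force: 73.5
```

Seated. I'll release, rise, back away to the right and look.

Request:
move_arm:
  motion:
    - {"jaw": 4.2,"offset": [0,0,0],"delta_rot": [0,0,0]}
    - {"jaw": 4.6,"offset": [0,0,0],"delta_rot": [0,0,0]}
    - {"jaw": 8.5,"offset": [0,0,0],"delta_rot": [0,0,0]}
    - {"jaw": 8.5,"offset": [0,0,0],"delta_rot": [0,0,0]}
    - {"jaw": 8.5,"offset": [0,0,0],"delta_rot": [0,0,0]}
    - {"jaw": 8.5,"offset": [0,0,0],"delta_rot": [0,0,0]}
    - {"jaw": 8.5,"offset": [0,0,-2],"delta_rot": [0,0,0]}
    - {"jaw": 8.5,"offset": [0,0,-5],"delta_rot": [0,0,0]}
    - {"jaw": 8.5,"offset": [0,0,-9],"delta_rot": [0,0,0]}
    - {"jaw": 8.5,"offset": [0,0,-12],"delta_rot": [0,0,0]}
    - {"jaw": 8.5,"offset": [0,0,-16],"delta_rot": [0,0,0]}
    - {"jaw": 8.5,"offset": [-3,0,-16],"delta_rot": [0,0,0]}
    - {"jaw": 8.5,"offset": [-20,-5,-16],"delta_rot": [0,0,0]}
    - {"jaw": 8.5,"offset": [-20,-5,-16],"delta_rot": [0,0,0]}
    - {"jaw": 8.5,"offset": [-20,-5,-16],"delta_rot": [0,0,0]}
    - {"jaw": 8.5,"offset": [-20,-5,-16],"delta_rot": [0,0,0]}
    - {"jaw": 8.5,"offset": [-20,-5,-16],"delta_rot": [0,0,0]}
    - {"jaw": 8.5,"offset": [-20,-5,-16],"delta_rot": [0,0,0]}
    - {"jaw": 8.5,"offset": [-20,-5,-16],"delta_rot": [0,0,0]}
    - {"jaw": 8.5,"offset": [-20,-5,-16],"delta_rot": [0,0,0]}

```text
clock: 33.3
tool_pos: [541.4, -364.2, 251.6]
orientation: [-0.0, 0.631, 0.776, 0.0]
wrist_force: [0.1, -0.3, 0.6]
gripper_width: 0.992
grip_force: 0.0
```

```bash
python3 - <<'E'
from rig import bot
import cv2
for n in("top","side"):
    im=bot.capture(n)[:,:,::-1]
    im=im[140:250,155:355] if n=="top" else im[105:255,150:350]
    cv2.imwrite(f"pics/{n}9.png",cv2.resize(im,None,fx=4,fy=4,interpolation=cv2.INTER_CUBIC))
E
python3 go.py
```

```text
t 33.4 pos [ 541.6 -363.8  252. ] F [ 0.6  0.3 -0.2] w 0.994 g 0.0
rot [ 0.   -0.    0.02]
```

View pics/top9.png

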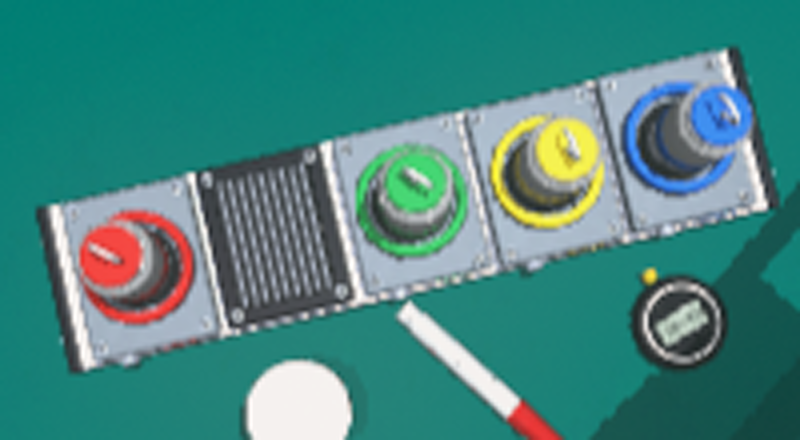

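View pics/side9.png

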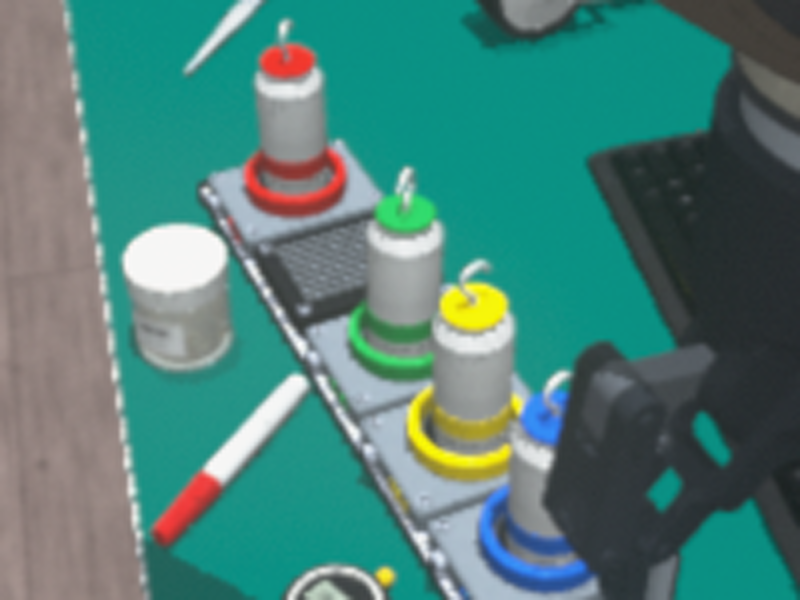

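All four weights stand upright inside their own collars: red (110,253), green (412,180), yellow (567,145) and blue (720,113) in the top view. The bay is empty and the pot has not moved. I'll hand it in.

```bash
python3 -c "
from rig import bot
print(bot.job_done())"
```

```text
the job is handed in; nothing more can be done
None
```

All four weights are standing upright on their own colour's station with the pads pressed down as far as force readings and pictures show, the pot wasn't moved, and the job was handed in at about 33 s.

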